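Pack the gel casting chamber with filler plates and hold the sprung pressure plate closed

TASK

The two glass gel cassettes in the casting chamber stand loose because there is empty space in front of them. One at a time, lift the blue-grey filler plates out of the rack by their tabs and stand them upright in that space, two or all three, until the sprung pressure plate, pushed forward by its grey handle, bears on the stack before it runs out of travel; leave a plate that is not needed in its rack, and the rest of the bench alone. Finish still holding the handle forward, with the springs pressed in about half way: the stack must be clamped firmly enough to stay put, but gently, as hard pressing or knocking cracks the glass.

Things in the scene. Friction and masses are not known exactly. Their poses are not given: they have to be found in the camera images.
- chamber: casting chamber, a fixed white trough on the bench, base 190 x 136 mm, open at the top; origin at the bench under its middle; its x points from the pressure plate towards the back stop (away from the robot, give or take 20 degrees), z up. Inner floor 8 mm above the bench, side walls 50 mm high above the bench, 112 mm apart (inside faces at y = +-56 mm)
- backstop: aluminium back stop, 46 mm high, fixed in the chamber at a place that differs from run to run; origin at the foot of the face that the glass leans on, on the chamber's inner floor; that face looks along the chamber's -x; axes as the chamber's
- cassette_a: front glass cassette (the nearer one to the pressure plate), loose: two glass panes with grey edge strips and a white comb, 8 mm thick (x) x 96 mm wide (y) x 50 mm high, 90 g; origin at the centre of its underside; stands upright on the chamber's floor against cassette_b
- cassette_b: rear glass cassette, the same size, standing upright with its back against the back stop; origin at the centre of its underside
- filler_left: acrylic filler plate, opaque grey-blue: 10 mm thick (its x), 96 mm wide (its y), 50 mm high, with a 10 x 20 mm tab that rises 35 mm further (total height 85 mm) from its top edge, 32 mm towards the plate's +y from the middle; about 60 g; origin at the centre of its underside, z up; at the start it stands upright in a slot of the rack, its x along the rack's x. It works either way round
- filler_middle: acrylic filler plate, opaque grey-blue: 10 mm thick (its x), 96 mm wide (its y), 50 mm high, with a 10 x 20 mm tab that rises 35 mm further (total height 85 mm) from its top edge, at the middle; about 60 g; origin at the centre of its underside, z up; at the start it stands upright in a slot of the rack, its x along the rack's x. It works either way round
- filler_right: acrylic filler plate, opaque grey-blue: 10 mm thick (its x), 96 mm wide (its y), 50 mm high, with a 10 x 20 mm tab that rises 35 mm further (total height 85 mm) from its top edge, 32 mm towards the plate's -y from the middle; about 60 g; origin at the centre of its underside, z up; at the start it stands upright in a slot of the rack, its x along the rack's x. It works either way round
- tab_left (a point): centre of the top end of filler_left's tab (tab: 10 mm along x, 20 mm along y, 35 mm down to the plate's top edge)
- tab_middle (a point): the same point of filler_middle's tab
- tab_right (a point): the same point of filler_right's tab
- rack: fixed white drying rack, base 86 x 122 mm, with three slots 13 mm wide across its y, 22 mm apart along its x; slot floor 6 mm above the bench, fins up to 31 mm; origin at the bench under its middle. Which plate stands in which slot varies
- presser (a joint): travel of the grey carriage of the pressure plate along the chamber's +x, 0 (fully back) to 0.024 m (end stop); a light return spring (2 N at 0, 4.4 N at the end) pushes it back to 0 whenever it is let go
- handle (a point): top centre of the carriage's grey handle, an upright paddle 10 mm thick along the chamber's x, 50 mm wide along its y, rising from a collar on the carriage; its top is 94 mm above the bench, the carriage's top 46 mm (a collar round the paddle's foot to 50 mm)
- face (a joint): how far the white pressure face is pressed back into the carriage on its springs, 0 (out) to 0.010 m (solid); it presses with 1.5 N at 0 and 1.5 N more per mm (friction under the plates and the glass takes some 2 to 4 N of it before it reaches the back stop)
- face_front (a point): centre of the front of the pressure face (the black rubber that bears on the stack), 106 x 42 mm, its top 52 mm above the bench; 52 mm ahead of the handle while the springs are out. With the carriage fully back it is 30 mm on the -x side of the chamber's origin, and 35 to 46 mm from the front glass cassette
- vial: white vial with a green cap, 29 mm wide, 61 mm high, a bystander; origin at its underside
- reagent_brown: brown reagent bottle, 58 mm wide, 117 mm high, a bystander; origin at its underside
- petri: dark red petri dish, 92 mm wide, 15 mm high, a bystander; origin at its underside
There are look-alikes about, which are no part of the job. Leave any yellow look-alike of the filler_left alone. What is shaped like the filler_right but orange is not meant.

How it is judged (in metres and radians):
On the way, in this order (a step that is already met when the one before it is completed fails the run):
1. one filler plate stands in the chamber and is let go (((x of filler_left in the frame of chamber between -0.04 and 0.018 m and y of filler_left in the frame of chamber between -0.012 and 0.012 m and z of filler_left in the frame of chamber below 0.013 m and angle between filler_left's own z axis and vertical below 0.3 rad) or (x of filler_middle in the frame of chamber between -0.04 and 0.018 m and y of filler_middle in the frame of chamber between -0.012 and 0.012 m and z of filler_middle in the frame of chamber below 0.013 m and angle between filler_middle's own z axis and vertical below 0.3 rad) or (x of filler_right in the frame of chamber between -0.04 and 0.018 m and y of filler_right in the frame of chamber between -0.012 and 0.012 m and z of filler_right in the frame of chamber below 0.013 m and angle between filler_right's own z axis and vertical below 0.3 rad)) and contact force between the fingers and filler_left below 0.3 N and contact force between the fingers and filler_middle below 0.3 N and contact force between the fingers and filler_right below 0.3 N), for 0.1 s.
2. two filler plates stand in the chamber and are let go ((((x of filler_left in the frame of chamber between -0.04 and 0.018 m and y of filler_left in the frame of chamber between -0.012 and 0.012 m and z of filler_left in the frame of chamber below 0.013 m and angle between filler_left's own z axis and vertical below 0.3 rad) and (x of filler_middle in the frame of chamber between -0.04 and 0.018 m and y of filler_middle in the frame of chamber between -0.012 and 0.012 m and z of filler_middle in the frame of chamber below 0.013 m and angle between filler_middle's own z axis and vertical below 0.3 rad)) or ((x of filler_left in the frame of chamber between -0.04 and 0.018 m and y of filler_left in the frame of chamber between -0.012 and 0.012 m and z of filler_left in the frame of chamber below 0.013 m and angle between filler_left's own z axis and vertical below 0.3 rad) and (x of filler_right in the frame of chamber between -0.04 and 0.018 m and y of filler_right in the frame of chamber between -0.012 and 0.012 m and z of filler_right in the frame of chamber below 0.013 m and angle between filler_right's own z axis and vertical below 0.3 rad)) or ((x of filler_middle in the frame of chamber between -0.04 and 0.018 m and y of filler_middle in the frame of chamber between -0.012 and 0.012 m and z of filler_middle in the frame of chamber below 0.013 m and angle between filler_middle's own z axis and vertical below 0.3 rad) and (x of filler_right in the frame of chamber between -0.04 and 0.018 m and y of filler_right in the frame of chamber between -0.012 and 0.012 m and z of filler_right in the frame of chamber below 0.013 m and angle between filler_right's own z axis and vertical below 0.3 rad))) and contact force between the fingers and filler_left below 0.3 N and contact force between the fingers and filler_middle below 0.3 N and contact force between the fingers and filler_right below 0.3 N), for 0.1 s.
At the end, for the whole second after the job is handed in: 2 or 3 filler plates stand in the chamber between glass and pressure face, any other in the rack; fillers and glass upright within 0.1 rad; fingers hold the handle so that the rear glass bears on the back stop with 1.5 to 14 N (face pressed in over 2 mm), and touch no filler ((((x of filler_left in the frame of chamber between -0.04 and 0.018 m and y of filler_left in the frame of chamber between -0.012 and 0.012 m and z of filler_left in the frame of chamber below 0.013 m and angle between filler_left's own z axis and vertical below 0.1 rad) and (x of filler_middle in the frame of chamber between -0.04 and 0.018 m and y of filler_middle in the frame of chamber between -0.012 and 0.012 m and z of filler_middle in the frame of chamber below 0.013 m and angle between filler_middle's own z axis and vertical below 0.1 rad)) or ((x of filler_left in the frame of chamber between -0.04 and 0.018 m and y of filler_left in the frame of chamber between -0.012 and 0.012 m and z of filler_left in the frame of chamber below 0.013 m and angle between filler_left's own z axis and vertical below 0.1 rad) and (x of filler_right in the frame of chamber between -0.04 and 0.018 m and y of filler_right in the frame of chamber between -0.012 and 0.012 m and z of filler_right in the frame of chamber below 0.013 m and angle between filler_right's own z axis and vertical below 0.1 rad)) or ((x of filler_middle in the frame of chamber between -0.04 and 0.018 m and y of filler_middle in the frame of chamber between -0.012 and 0.012 m and z of filler_middle in the frame of chamber below 0.013 m and angle between filler_middle's own z axis and vertical below 0.1 rad) and (x of filler_right in the frame of chamber between -0.04 and 0.018 m and y of filler_right in the frame of chamber between -0.012 and 0.012 m and z of filler_right in the frame of chamber below 0.013 m and angle between filler_right's own z axis and vertical below 0.1 rad))) and ((x of filler_left in the frame of chamber between -0.04 and 0.018 m and y of filler_left in the frame of chamber between -0.012 and 0.012 m and z of filler_left in the frame of chamber below 0.013 m and angle between filler_left's own z axis and vertical below 0.1 rad) or (horizontal distance between filler_left and rack below 0.045 m and z of filler_left in the frame of rack below 0.012 m and angle between filler_left's own z axis and vertical below 0.2 rad)) and ((x of filler_middle in the frame of chamber between -0.04 and 0.018 m and y of filler_middle in the frame of chamber between -0.012 and 0.012 m and z of filler_middle in the frame of chamber below 0.013 m and angle between filler_middle's own z axis and vertical below 0.1 rad) or (horizontal distance between filler_middle and rack below 0.045 m and z of filler_middle in the frame of rack below 0.012 m and angle between filler_middle's own z axis and vertical below 0.2 rad)) and ((x of filler_right in the frame of chamber between -0.04 and 0.018 m and y of filler_right in the frame of chamber between -0.012 and 0.012 m and z of filler_right in the frame of chamber below 0.013 m and angle between filler_right's own z axis and vertical below 0.1 rad) or (horizontal distance between filler_right and rack below 0.045 m and z of filler_right in the frame of rack below 0.012 m and angle between filler_right's own z axis and vertical below 0.2 rad)) and angle between each of cassette_a, cassette_b's own z axis and vertical below 0.1 rad and z of each of cassette_a, cassette_b in the frame of chamber below 0.012 m and contact force between cassette_b and backstop between 1.5 and 14 N and value of joint face above 0.002 m and value of joint presser above 0.003 m and contact force between the fingers and presser above 2 N and contact force between the fingers and filler_left below 0.3 N and contact force between the fingers and filler_middle below 0.3 N and contact force between the fingers and filler_right below 0.3 N); the arm keeps its last pose, push and grip.
It fails at once if a glass cassette is pressed or struck with more than 25 N (contact force between cassette_b and backstop above 25 N or contact force between cassette_a and cassette_b above 25 N or contact force between any of cassette_a, cassette_b and the arm above 25 N or contact force between any of cassette_a, cassette_b and the fingers above 25 N or contact force between any of cassette_a, cassette_b and chamber above 25 N or contact force between any of cassette_a, cassette_b and filler_left above 25 N or contact force between any of cassette_a, cassette_b and filler_middle above 25 N or contact force between any of cassette_a, cassette_b and filler_right above 25 N).
It fails at once if a glass cassette is knocked over or lifted out (angle between any of cassette_a, cassette_b's own z axis and vertical above 0.5 rad or z of any of cassette_a, cassette_b in the frame of chamber above 0.04 m).
It fails at once if a bystander (vial, brown bottle, petri dish) is moved more than 30 mm (distance of any of vial, reagent_brown, petri from where it was at the start of the episode above 0.03 m).
It also fails if it takes over 72 s, if anything falls off the work surface, if the arm or the gripper's body presses on something with over 40 N, if the wrist force passes 120 N, or if a joint passes its speed limit or range.

ROBOT

A 6-joint arm with a two-finger parallel gripper is mounted at the origin on a cart in front of the work surface, level with it; the furniture and walls round the work are solid. World frame = base frame: x ahead of the robot, y to its left, z up, the work surface at z = 0. Lengths are in m, angles in degrees, forces in N, time in s.
With the tool pointing down it reaches from about 0.3 to 0.75 m from the base axis. Payload 8.5 kg.
Tool frame: the origin (TCP) lies midway between the tips of the shut fingers; the grasp point (between the pads) lies 19 mm behind it; z points along the fingers, y is the line along which they close (so a half turn about z gives the same grasp; the last joint's range is limited). The gripper opens to 85 mm and grips with 20 to 120 N. Pads are 22 mm wide; open, the fingers measure 114 mm over their backs; the gripper's body (76 mm by 85 mm) begins 54 mm behind the grasp point. The pads swing forward as they close: fully open they stand 13 mm farther back than shut.
Start: joints at [51.033, 21.807, 74.336, -0, 83.858, -12.336], TCP at [0.247, 0.492, 0.231] pointing down, gripper open.
Joint ranges: [-178.18, 178.18], [-50.72, 133.34], [12.68, 142.11], [-81.47, 261.47], [9.98, 163.14], [-165.26, 165.26]. Speed limits (degrees/s): [136.94, 136.94, 180, 180, 180, 180].

INTERFACE

Orientations are given as a 3x3 rotation matrix whose columns are the frame's x, y, z axes.
In Python, from rig import monitor, optics, close_job, models gives the robot as it stands.
- The arm moves only by the tool step_arm, never from a script. Its arguments are lists of equal length, an entry for each row: "fingers": the closure, from -1 (fully open) to 1 (shut); "travel": the shift along the tool's x, y, z scaled (see below), a list of three; "twist": the turn about the tool's z scaled (see below). In form: {"fingers": [fingers, ...], "travel": [[tx, ty, tz], ...], "twist": [twist, ...]}. A call has 1 to 10 rows; each row shifts and turns the commanded pose from where the row before left it, along the tool's axes as they then stand; what a row does not reach is not made up. The controller multiplies each number of a shift by 100 mm and each number of a turn by pi rad. A row lasts 1/8 s, in which the tool goes at most 62.5 mm and 10.7 degrees, less where a joint would pass 70% of its speed; a pose out of reach is approached as far as the arm can. A call with a number of a shift or a turn outside -1 to 1 is refused whole. A call with a gripper value outside its range is refused whole. The fingers move at their own pace and stop on an object; "force" is the grip in N (left out, the last holds). Time passes only in rows, so rows that do not move let the fingers close. It gives the time, the measured TCP pose, the force, the opening and the grip force at its end, in the units of the state.
- monitor.observe(): the state, without advancing time (a new reading comes with each control period).
- optics.get_image(name): name is "scene" or "top" or "wrist"; returns (picture, depth): 384x512x3 uint8, blue, green, red; 384x512 float32, m along the optical axis (not along the pixel's ray), 0 where there is no reading.
- optics.get_calibration(name): a dict with "vertical_fov" (degrees; the focal length in pixels is half the picture's height over the tangent of half this angle, whatever the lens; pixels are square), "cx", "cy" (the principal point, pixels), "world_from_camera" (4x4, takes a point from camera to world coordinates). Camera axes: x right, y up, looking along -z (the intrinsics and any distortion apply to the point x, -y, -z); pixel columns grow to the right and rows downward; lengths in m; the calibration is good to about 2 mm. A picture is of the moment at which its call begins: read the wrist's pose just before it. get_calibration takes no time and is no camera call; for the wrist camera it gives the pose at the moment of the call.
- close_job(): hands the job in; it is judged then, once.
Trained networks look in the newest picture that a camera, given by its name, has taken for a name from the list of things; names that differ only in an ending like _2 or _b are one class to them, and where a whole thing is asked for, a point or a joint stands for the part that bears it (a point fixed in the world has none). Each returns a list of dicts, best first, with "confidence" (0 to 1); they miss things now and then, are a little off and sometimes report something else, mostly with a low value. They report only what shows in the picture. A call takes as long as a camera call. They do not tell look-alikes from the thing itself.
- models.trace(camera, query): "mask" (384x512 bool, what is visible of it) and "point" ([column, row] in pixels, amid what is visible of it).
- models.landmark_of(camera, query): "point" ([column, row] in pixels: a listed point, or the origin of a listed thing).
The state is a dict: "time_s": time; "q": joint angles; "qvel": joint speeds; "joint_efforts": joint torques, N m; "position": TCP position; "tool_rot": TCP orientation; "ft_force": force on the tool from outside, world axes, zero at the start; "wrist_torque": the same for the moment, N m; "grip_width": finger opening in m; "gripper_force": force on a finger pad.
Only numpy, scipy, OpenCV 4.12 (cv2) and the standard library are available. Lean on these libraries where they do the work, as an engineer would, in place of code of your own. Each camera call takes 0.05 s, during which the arm holds its last target. There are 200 camera calls.

## Working session

There is one attempt and no reset: what is moved stays moved. The work goes in short steps, Python scripts to look and compute and a tool call to move; the robot and the scene stay as the last step left them, time stands still between calls to the robot, and variables do not carry over. Pictures are saved under pics/ and viewed, at most 10 in all, crops included, and the job is handed in when it is done.

Besides the shell and the picture viewer there is one more tool, called as name([rows], argument=value, ...), one row to a line, values as JSON. step_arm: Moves the arm, as the interface text tells. Its arguments: {"type":"object","properties":{"fingers":{"type":"array","items":{"type":"number"}},"travel":{"type":"array","items":{"type":"array","items":{"type":"number"}}},"twist":{"type":"array","items":{"type":"number"}},"force":{"type":"number"}},"required":["fingers","travel","twist"]}

```bash
mkdir -p pics; ls
cat > h.py <<'E'
import numpy as np, cv2
from rig import monitor, optics, close_job, models
def cam(n):
    c=optics.get_calibration(n); f=192/np.tan(np.radians(c["vertical_fov"])/2); return c,f
def unproj(n,u,v,d,c=None):
    c,f=cam(n) if c is None else c
    p=np.stack([(u-c["cx"])/f*d,-(v-c["cy"])/f*d,-d*np.ones_like(u,float),np.ones_like(u,float)],-1)
    return (p@np.array(c["world_from_camera"]).T)[...,:3]
def cloud(n,depth):
    v,u=np.mgrid[:384,:512].astype(float); return unproj(n,u,v,depth)
def ray_z(n,u,v,z):
    a=unproj(n,np.array(float(u)),np.array(float(v)),1.0); o=np.array(cam(n)[0]["world_from_camera"])[:3,3]
    return o+(a-o)*(z-o[2])/(a[2]-o[2])
E
cat > a.py <<'E'
from h import *
for n in ("scene","top"):
    im,d=optics.get_image(n); cv2.imwrite(f"pics/{n}0.png",im); np.savez(f"{n}0.npz",im=im,d=d)
    c=cam(n)[0]; print(n,{k:(np.round(v,4).tolist() if k=="world_from_camera" else v) for k,v in c.items()})
P=lambda q:0.094 if q=="handle" else .091 if q.startswith("tab") else 0.0
for q in ["chamber","backstop","handle","tab_left","tab_middle","tab_right","rack","face_front","vial","reagent_brown","petri","cassette_a"]:
    for r in models.landmark_of("top",q)[:3]:
        print(q,round(r["confidence"],2),np.round(r["point"],1),np.round(ray_z("top",*r["point"],P(q)),4))
s=monitor.observe(); print(s["time_s"],s["position"],np.round(s["tool_rot"],3))
E
python3 a.py
```

```text
pics
scene {'vertical_fov': 57.59452512481405, 'cx': 254.30229631435446, 'cy': 188.86537948712595, 'world_from_camera': [[0.623, 0.4998, -0.6018, 0.103], [-0.7822, 0.4074, -0.4714, -0.4669], [0.0095, 0.7644, 0.6447, 0.6614], [0.0, 0.0, 0.0, 1.0]]}
top {'vertical_fov': 54.31970065359622, 'cx': 257.64612635040487, 'cy': 187.1965616966333, 'world_from_camera': [[0.0054, 0.984, -0.178, 0.4678], [-0.9997, 0.0013, -0.023, -0.0672], [-0.0224, 0.1781, 0.9838, 1.0523], [0.0, 0.0, 0.0, 1.0]]}
chamber 0.95 [195.3 211.5] [0.5879 0.1338 0.    ]
backstop 0.55 [195.3 208.3] [0.5971 0.1341 0.    ]
handle 0.62 [188.3 242.4] [0.4982 0.131  0.094 ]
tab_left 0.66 [289.3 220.4] [ 0.5553 -0.1264  0.091 ]
tab_left 0.41 [314.9 258.7] [ 0.4592 -0.1898  0.091 ]
tab_middle 0.63 [298.7 204.3] [ 0.597  -0.1511  0.091 ]
tab_right 0.62 [244.  253.8] [ 0.4704 -0.0111  0.091 ]
tab_right 0.54 [311.9 208.6] [ 0.5859 -0.1849  0.091 ]
rack 0.96 [295.3 214.8] [ 0.5794 -0.1491  0.    ]
face_front 0.47 [362.  189.1] [ 0.6531 -0.3389  0.    ]
face_front 0.46 [190.9 227.6] [0.5424 0.1446 0.    ]
vial 0.48 [363.3 190.1] [ 0.6503 -0.3424  0.    ]
reagent_brown 0.76 [189.7 137.8] [0.8056 0.158  0.    ]
petri 0.71 [165.9 159.9] [0.7387 0.2251 0.    ]
cassette_a 0.59 [194.4 208.9] [0.5953 0.1366 0.    ]
cassette_a 0.46 [193.6 210.1] [0.5919 0.1388 0.    ]
0.7 [0.24652564 0.49163755 0.23133698] [[-0.894  0.448 -0.   ]
 [ 0.448  0.894  0.   ]
 [ 0.     0.    -1.   ]]
```

Run:
```python
import cv2,numpy as np
a=cv2.imread("pics/top0.png")[100:300,130:390]; b=cv2.imread("pics/scene0.png")
cv2.imwrite("pics/t1.png",cv2.resize(a,(780,600),interpolation=cv2.INTER_CUBIC))
```

```text
(no output)
```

View pics/t1.png

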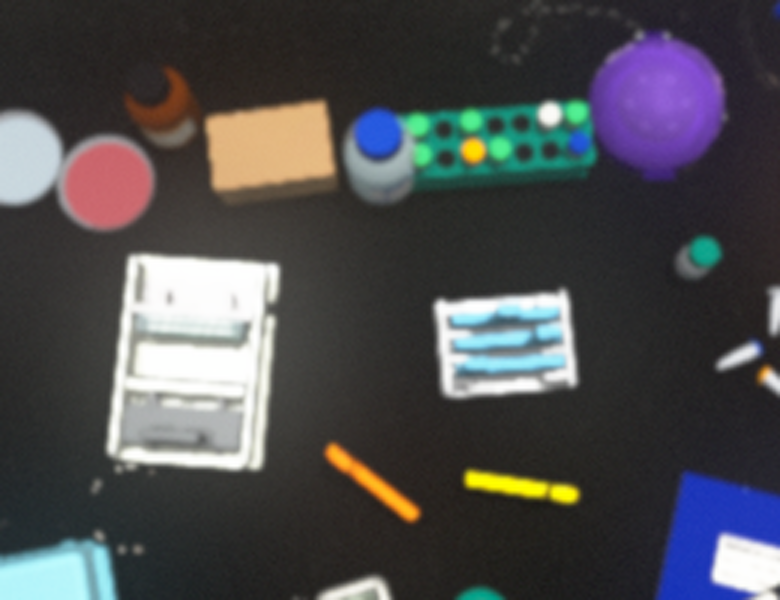

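View pics/scene0.png

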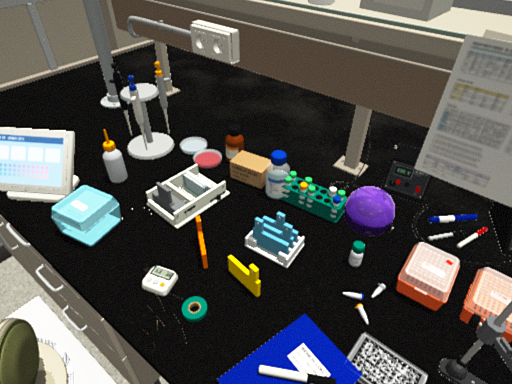

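The top view shows the chamber at the left (crop ~(190,360)), and the rack with three blue plates at crop ~(510,345). The orange and yellow look-alikes lie outside the rack. In the scene view the tabs rise from the rack at about (275,225).

```bash
cat > plan.py <<'E'
import sys,json
from h import *
# plan: target x y z yaw(deg of tool y axis in world) [step m] ; prints rounded rows from commanded pose = measured
def plan(tx,ty,tz,yaw,step=.06,n0=None):
    s=monitor.observe(); R=np.array(s["tool_rot"]); p=np.array(s["position"])
    y0=np.degrees(np.arctan2(R[1,1],R[0,1])); dy=(yaw-y0+90)%180-90 if abs(yaw)<900 else 0
    d=np.array([tx,ty,tz])-p; n=max(1,int(np.ceil(max(np.linalg.norm(d)/step,abs(dy)/10.4)))) if n0 is None else n0
    rows=[];a=y0;w=round(-dy/n/180,4)
    q=p.copy()
    for i in range(n):
        r=np.radians(a); Y=np.array([np.cos(r),np.sin(r),0]); Z=np.array([0,0,-1.]); X=np.cross(Y,Z)
        e=p+d*(i+1)/n-q
        t=np.round([X@e/.1,Y@e/.1,Z@e/.1],3); q=q+(X*t[0]+Y*t[1]+Z*t[2])*.1
        rows.append(t.tolist()); a-=w*180
    print("n",n,"travel",json.dumps(rows),"twist",json.dumps([w]*n))
if __name__=="__main__": plan(*map(float,sys.argv[1:]))
E
python3 - <<'E'
from h import *
s=monitor.observe(); T=np.eye(4);T[:3,:3]=s["tool_rot"];T[:3,3]=s["position"]
print(np.round(np.linalg.inv(T)@cam("wrist")[0]["world_from_camera"],3), cam("wrist")[0]["vertical_fov"])
E
python3 plan.py 0.5 0.0 0.33 0
```

```text
[[ 0.     0.965  0.262  0.066]
 [ 1.    -0.     0.    -0.   ]
 [ 0.     0.262 -0.965 -0.144]
 [ 0.     0.     0.     1.   ]] 65.06121510643881
n 10 travel [[-0.447, -0.326, -0.099], [-0.48, -0.274, -0.098], [-0.508, -0.22, -0.099], [-0.529, -0.163, -0.099], [-0.543, -0.103, -0.098], [-0.551, -0.043, -0.099], [-0.553, 0.019, -0.099], [-0.548, 0.08, -0.098], [-0.535, 0.139, -0.099], [-0.517, 0.197, -0.099]] twist [0.0352, 0.0352, 0.0352, 0.0352, 0.0352, 0.0352, 0.0352, 0.0352, 0.0352, 0.0352]
```

```bash
python3 plan.py 0.56 0.14 0.30 0
```

```text
n 8 travel [[-0.547, -0.217, -0.086], [-0.572, -0.14, -0.086], [-0.586, -0.06, -0.085], [-0.589, 0.022, -0.086], [-0.579, 0.103, -0.086], [-0.561, 0.181, -0.086], [-0.529, 0.257, -0.086], [-0.49, 0.328, -0.086]] twist [0.044, 0.044, 0.044, 0.044, 0.044, 0.044, 0.044, 0.044]
```

step_arm([
  [-0.547,-0.217,-0.086],
  [-0.572,-0.14,-0.086],
  [-0.586,-0.06,-0.085],
  [-0.589,0.022,-0.086],
  [-0.579,0.103,-0.086],
  [-0.561,0.181,-0.086],
  [-0.529,0.257,-0.086],
  [-0.49,0.328,-0.086],
  [0,0,0],
  [0,0,0],
], fingers=[-1,-1,-1,-1,-1,-1,-1,-1,-1,-1], twist=[0.044,0.044,0.044,0.044,0.044,0.044,0.044,0.044,0,0])

```text
time_s: 1.95
position: [0.5597, 0.1403, 0.2998]
tool_rot: [[-0.001, 1.0, -0.001], [1.0, 0.001, 0.0], [0.0, -0.001, -1.0]]
ft_force: [-0.6, 0.2, -1.4]
grip_width: 0.0856
gripper_force: 0.0
```

```bash
cat > w.py <<'E'
from h import *
import sys
tag=sys.argv[1]; qs=sys.argv[2:]
s=monitor.observe(); print(s["time_s"],np.round(s["position"],4),np.round(s["tool_rot"],3).tolist())
c=cam("wrist"); im,d=optics.get_image("wrist"); np.savez(tag+".npz",im=im,d=d,M=c[0]["world_from_camera"],f=c[1],cx=c[0]["cx"],cy=c[0]["cy"])
cv2.imwrite(f"pics/{tag}.png",im)
P=lambda q:0.094 if q=="handle" else .091 if q.startswith("tab") else 0.03 if q=="face_front" else 0.
for q in qs:
    for r in models.landmark_of("wrist",q)[:2]:
        print(q,round(r["confidence"],2),np.round(r["point"],1),np.round(ray_z("wrist",*r["point"],P(q)),4))
E
python3 w.py w1 chamber rack handle tab_left tab_middle tab_right face_front backstop cassette_a
```

```text
1.95 [0.5597 0.1403 0.2998] [[-0.001, 1.0, -0.001], [1.0, 0.001, 0.0], [0.0, -0.001, -1.0]]
chamber 0.78 [263.3 159.6] [0.5734 0.1293 0.    ]
chamber 0.35 [247.4 158.6] [0.5497 0.1307 0.    ]
rack 0.69 [265.8 323. ] [ 0.5808 -0.1582  0.    ]
rack 0.37 [278.5 159.8] [0.5961 0.129  0.    ]
handle 0.76 [199.5 167.3] [0.4952 0.1363 0.094 ]
tab_middle 0.5 [267.9 322.3] [ 0.5794 -0.0826  0.091 ]
tab_middle 0.36 [198.  166.6] [0.4931 0.1363 0.091 ]
tab_right 0.75 [188.2 272.8] [ 0.4736 -0.006   0.091 ]
face_front 0.96 [246.3 160.6] [0.5494 0.1325 0.03  ]
backstop 0.96 [282.5 160. ] [0.6027 0.1279 0.    ]
backstop 0.4 [275.8 323.1] [ 0.5984 -0.1592  0.    ]
cassette_a 0.84 [277.9 163.6] [0.596  0.1224 0.    ]
cassette_a 0.63 [278.9 164. ] [0.5975 0.1218 0.    ]
```

View pics/w1.png

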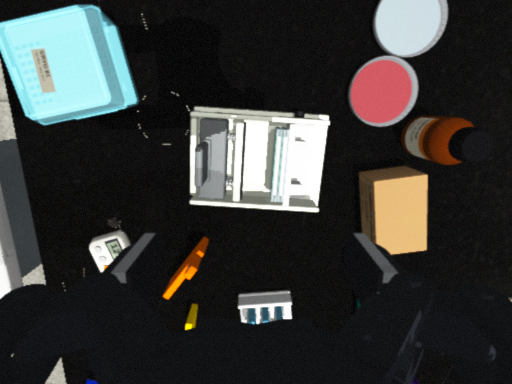

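The wrist view shows the chamber at about (190–330, 108–213), with the handle at (202,160), the pressure face at (237,160) and the glass at (280,163). The rack is at (265,308).

Run:
```python
from h import *
for src in ("w1","top0"):
    D=np.load(src+".npz"); d=D["d"]; P=cloud("wrist" if src=="w1" else "top",d); ok=d>0
    print(src)
    m=ok&(P[...,2]>.04)&(P[...,2]<.06)&(np.abs(P[...,0]-.57)<.14)&(np.abs(P[...,1]-.132)<.1)
    r=cv2.minAreaRect(P[m][:,:2].astype(np.float32)*1000); print("chamber rect",r,"z med",np.median(P[m][:,2]))
    m=ok&(P[...,2]>.004)&(P[...,2]<.035)&(np.abs(P[...,0]-.58)<.1)&(np.abs(P[...,1]+.155)<.1)
    if m.sum()>20: print("rack rect",cv2.minAreaRect(P[m][:,:2].astype(np.float32)*1000))
    b=ok&(np.abs(P[...,2])<.006); print("bench z",np.median(P[b][:,2]))
    if src=="w1":
        for row in (130,150,158,185,):
            print(row,[(c,round(P[row,c,0]*1000),round(P[row,c,1]*1000),round(P[row,c,2]*1000)) for c in range(188,334,3)])
    else:
        m=ok&(P[...,2]>.06)&(np.abs(P[...,0]-.58)<.07)&(np.abs(P[...,1]+.155)<.08)
        print(m.sum()); v,u=np.nonzero(m); print([(u[i],v[i],*np.round(P[v[i],u[i]]*1000).astype(int)) for i in range(len(u))][:70])
```

```text
w1
chamber rect ((564.3895874023438, 132.38206481933594), (125.23374938964844, 176.75961303710938), 86.17938995361328) z med 0.05099072272043215
rack rect ((590.39306640625, -114.03915405273438), (88.84376525878906, 163.00856018066406), 79.1942138671875)
bench z 0.0014547565762051962
130 [(188, 465, 172, 2), (191, 475, 174, 29), (194, 479, 174, 29), (197, 482, 174, 26), (200, 490, 175, 46), (203, 494, 175, 47), (206, 498, 175, 47), (209, 502, 175, 47), (212, 506, 175, 46), (215, 509, 175, 45), (218, 514, 176, 48), (221, 517, 176, 48), (224, 521, 176, 48), (227, 525, 175, 46), (230, 526, 173, 9), (233, 530, 172, 9), (236, 535, 173, 9), (239, 541, 176, 53), (242, 545, 176, 53), (245, 549, 176, 52), (248, 552, 173, 10), (251, 556, 173, 9), (254, 560, 173, 12), (257, 564, 173, 9), (260, 569, 173, 10), (263, 573, 173, 9), (266, 577, 173, 9), (269, 582, 173, 9), (272, 586, 173, 10), (275, 589, 174, 26), (278, 590, 176, 59), (281, 594, 176, 59), (284, 598, 176, 58), (287, 602, 176, 60), (290, 606, 176, 55), (293, 610, 176, 55), (296, 619, 173, 15), (299, 624, 173, 14), (302, 627, 173, 16), 
[... 8234 characters left out ...]
4(91)), (np.int64(310), np.int64(211), np.int64(580), np.int64(-180), np.int64(88)), (np.int64(311), np.int64(211), np.int64(580), np.int64(-183), np.int64(89)), (np.int64(312), np.int64(211), np.int64(580), np.int64(-185), np.int64(93)), (np.int64(313), np.int64(211), np.int64(580), np.int64(-188), np.int64(91)), (np.int64(314), np.int64(211), np.int64(580), np.int64(-190), np.int64(91)), (np.int64(315), np.int64(211), np.int64(580), np.int64(-193), np.int64(91)), (np.int64(316), np.int64(211), np.int64(580), np.int64(-195), np.int64(92)), (np.int64(308), np.int64(212), np.int64(579), np.int64(-176), np.int64(77)), (np.int64(309), np.int64(212), np.int64(577), np.int64(-178), np.int64(88))]
```

```bash
python3 plan.py 0.578 -0.14 0.25 5
```

```text
n 5 travel [[-0.561, 0.036, 0.1], [-0.561, 0.026, 0.1], [-0.561, 0.016, 0.1], [-0.562, 0.007, 0.101], [-0.561, -0.003, 0.1]] twist [-0.0055, -0.0055, -0.0055, -0.0055, -0.0055]
```

step_arm([
  [-0.561,0.036,0.1],
  [-0.561,0.026,0.1],
  [-0.561,0.016,0.1],
  [-0.562,0.007,0.101],
  [-0.561,-0.003,0.1],
  [0,0,0],
  [0,0,0],
], fingers=[-1,-1,-1,-1,-1,-1,-1], twist=[-0.0055,-0.0055,-0.0055,-0.0055,-0.0055,0,0])

```text
time_s: 3.32
position: [0.578, -0.1399, 0.25]
tool_rot: [[-0.086, 0.996, 0.0], [0.996, 0.086, 0.0], [0.0, 0.0, -1.0]]
ft_force: [0.2, -0.7, 0.5]
grip_width: 0.0854
gripper_force: 0.0
```

```bash
python3 w.py w2 rack tab_left tab_middle tab_right
python3 - <<'E'
from h import *
D=np.load("w2.npz"); d=D["d"]; P=cloud("wrist",d); ok=(d>0)&(np.abs(P[...,0]-.578)<.08)&(np.abs(P[...,1]+.152)<.08)
m=ok&(P[...,2]>.078)&(P[...,2]<.1)
n,l,st,ce=cv2.connectedComponentsWithStats(m.astype(np.uint8))
for i in range(1,n):
    if st[i,4]>15:
        Q=P[l==i]; print("tab",st[i],np.round(Q.mean(0),4),np.round([np.percentile(Q[:,0],[2,98]),np.percentile(Q[:,1],[2,98])],4).tolist(),cv2.minAreaRect(Q[:,:2].astype(np.float32)*1000))
for lo,hi in((.026,.036),(.046,.064)):
    m=ok&(P[...,2]>lo)&(P[...,2]<hi); print(lo,cv2.minAreaRect(P[m][:,:2].astype(np.float32)*1000))
E
```

```text
3.325 [ 0.578  -0.1399  0.25  ] [[-0.086, 0.996, 0.0], [0.996, 0.086, 0.0], [0.0, 0.0, -1.0]]
rack 0.74 [254.5 171.9] [ 0.5809 -0.1587  0.    ]
tab_left 0.94 [130.4 215.6] [ 0.4509 -0.1982  0.091 ]
tab_left 0.6 [233.7 155.9] [ 0.5564 -0.1243  0.091 ]
tab_middle 0.59 [276.3 188.9] [ 0.6032 -0.1551  0.091 ]
tab_right 0.96 [153.1  23.4] [ 0.475  -0.0099  0.091 ]
tab_right 0.62 [257.7 214.9] [ 0.5865 -0.1857  0.091 ]
tab [230 145  11  21 213] [ 0.5574 -0.1235  0.0914] [[0.5524, 0.5625], [-0.1335, -0.1144]] ((557.602294921875, -124.13013458251953), (9.961191177368164, 19.51943588256836), 3.6070778369903564)
tab [272 175  11  21 210] [ 0.603  -0.1509  0.0908] [[0.5983, 0.6082], [-0.1612, -0.1425]] ((603.6007690429688, -152.05068969726562), (10.159278869628906, 19.48570442199707), 4.063395023345947)
tab [251 203  10  22 200] [ 0.5843 -0.1844  0.0908] [[0.5794, 0.5893], [-0.1959, -0.1762]] ((584.1578979492188, -186.28627014160156), (9.769248008728027, 20.37887954711914), 4.733896732330322)
0.026 ((581.951416015625, -154.10321044921875), (85.50037384033203, 117.03807830810547), 4.785495281219482)
0.046 ((581.8434448242188, -154.12489318847656), (53.86886215209961, 95.30240631103516), 4.763871669769287)
```

View pics/w2.png

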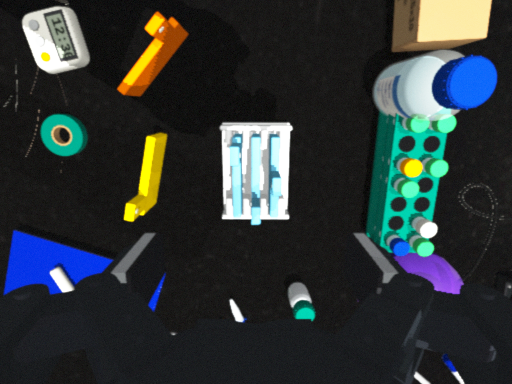

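The three tabs are clear at (234,155), (275,185) and (256,214), and the rack yaw is about 4.8°. I'll take the middle plate (far slot) first.

```bash
python3 plan.py 0.6033 -0.1517 0.060 4.8 .035
```

```text
n 6 travel [[-0.025, 0.04, 0.317], [-0.024, 0.04, 0.317], [-0.025, 0.04, 0.318], [-0.024, 0.04, 0.317], [-0.024, 0.04, 0.317], [-0.025, 0.04, 0.317]] twist [0.0002, 0.0002, 0.0002, 0.0002, 0.0002, 0.0002]
```

step_arm([
  [-0.074,0.12,0.3],
  [-0.073,0.12,0.3],
  [0,0,0.4],
  [0,0,0.4],
  [0,0,0.3],
  [0,0,0.2],
  [0,0,0],
  [0,0,0],
  [0,0,0],
  [0,0,0],
], fingers=[-1,-1,-1,-1,-1,-1,-1,-1,-0.5,1], twist=[0,0,0,0,0,0,0,0,0,0], force=30)

```text
time_s: 4.82
position: [0.6034, -0.1529, 0.0607]
tool_rot: [[-0.087, 0.996, 0.001], [0.996, 0.087, -0.001], [-0.001, 0.001, -1.0]]
ft_force: [-0.9, 0.0, -0.3]
grip_width: 0.0515
gripper_force: 0.0
```

step_arm([
  [0,0,0],
  [0,0,0],
  [0,0,0],
  [0,0,0],
  [0,0,0],
  [0,0,0],
], fingers=[1,1,1,1,1,1], twist=[0,0,0,0,0,0])

```text
time_s: 5.58
position: [0.6033, -0.1528, 0.0601]
tool_rot: [[-0.086, 0.996, 0.0], [0.996, 0.086, -0.0], [-0.0, 0.0, -1.0]]
ft_force: [-0.2, 0.0, 3.0]
grip_width: 0.0094
gripper_force: 32.8
```

step_arm([
  [0,0,-0.1],
  [0,0,-0.2],
  [0,0,-0.3],
  [0,0,-0.3],
  [0,0,-0.3],
  [0,0,-0.2],
  [0,0,0],
], fingers=[1,1,1,1,1,1,1], twist=[0,0,0,0,0,0,0])

```text
time_s: 6.45
position: [0.6036, -0.1529, 0.2016]
tool_rot: [[-0.087, 0.996, 0.003], [0.996, 0.087, -0.001], [-0.002, 0.003, -1.0]]
ft_force: [-0.2, -0.2, -1.1]
grip_width: 0.0096
gripper_force: 32.4
```

Run:
```python
from h import *
D=np.load("w1.npz"); d=D["d"]; c={"cx":float(D["cx"]),"cy":float(D["cy"]),"world_from_camera":D["M"]}
v,u=np.mgrid[:384,:512].astype(float); P=unproj("",u,v,d,(c,float(D["f"]))); ok=(d>0)&(np.abs(P[...,0]-.57)<.14)&(np.abs(P[...,1]-.132)<.1)
def rect(m,name):
    n,l,st,_=cv2.connectedComponentsWithStats(m.astype(np.uint8)); i=1+np.argmax(st[1:,4]); print(name,st[i],cv2.minAreaRect(P[l==i][:,:2].astype(np.float32)*1000),np.median(P[l==i][:,2]))
rect(ok&(P[...,2]>.085),"handle")
inn=np.abs((P[...,1]-.132)+np.tan(np.radians(3.8))*(P[...,0]-.57))<.052
rect(ok&inn&(P[...,2]>.048)&(P[...,2]<.057)&(np.abs(P[...,0]-.541)<.015),"face")
rect(ok&inn&(P[...,2]>.0535)&(np.abs(P[...,0]-.597)<.02),"glass+stop")
th=np.radians(-3.8); Q=P[...,:2]-[.578,.1305]; X=Q[...,0]*np.cos(th)+Q[...,1]*np.sin(th); Y=-Q[...,0]*np.sin(th)+Q[...,1]*np.cos(th)
m=ok&(np.abs(P[...,2]-.05)<.004)&(np.abs(Y)>.052); print("walls Y",[np.percentile(Y[m&s]*1000,[1,50,99]).round(1) for s in (Y>0,Y<0)],"X",np.percentile(X[m]*1000,[0,1,99,100]))
# sub-pixel edge profile in X: mean image intensity & height in chamber frame
im=D["im"].astype(float).mean(-1)
for r in (125,140,155,170,185):
    print(r,[(round(X[r,k]*1000,1),round(P[r,k,2]*1000),int(im[r,k])) for k in list(range(233,250))+list(range(268,296)) if ok[r,k]])
```

```text
handle [    0   233   512   151 44841] ((559.892333984375, 144.0199737548828), (150.34976196289062, 34.4381217956543), 0.13012924790382385) 0.3776510094515634
face [233 122  13  79 702] ((540.2334594726562, 133.94357299804688), (103.63048553466797, 12.0322265625), 86.30908203125) 0.05270001357217857
glass+stop [  321   233   128   151 11191] ((596.5841674804688, 143.79725646972656), (28.485511779785156, 44.123531341552734), 80.59962463378906) 0.3769451606569877
walls Y [array([52.4, 59.3, 62.4]), array([-61.3, -57.6, -55.1])] X [-102.49221418 -100.93012647   72.54317592   74.26732945]
125 [(np.float64(-51.2), 7, 197), (np.float64(-49.7), 10, 162), (np.float64(-48.3), 9, 153), (np.float64(-46.9), 9, 233), (np.float64(-43.2), 54, 253), (np.float64(-42.0), 53, 254), (np.float64(-40.7), 53, 255), (np.float64(-39.4), 53, 255), (np.float64(-38.1), 54, 255), (np.float64(-36.9), 53, 254), (np.float64(-35.6), 53, 233), (np.float64(-34.4), 51, 90), (np.float64(-33.1), 51, 93), (np.float64(-32.0), 43, 237), (np.float64(-31.3), 10, 254), (np.float64(-29.9), 9, 254), (np.float64(-28.5), 9, 254), 
[... 5302 characters left out ...]
, 107), (np.float64(7.5), 56, 175), (np.float64(8.6), 59, 235), (np.float64(9.9), 59, 252), (np.float64(11.2), 59, 253), (np.float64(12.5), 60, 242), (np.float64(13.8), 60, 204), (np.float64(15.1), 60, 200), (np.float64(16.5), 59, 228), (np.float64(18.0), 57, 249), (np.float64(19.1), 59, 254), (np.float64(20.4), 59, 252), (np.float64(21.7), 59, 240), (np.float64(22.8), 61, 247), (np.float64(25.0), 54, 252), (np.float64(26.2), 55, 253), (np.float64(27.6), 54, 254), (np.float64(28.9), 55, 254), (np.float64(30.3), 54, 254), (np.float64(31.4), 56, 253), (np.float64(35.2), 39, 254), (np.float64(36.5), 40, 254), (np.float64(37.9), 39, 254), (np.float64(39.5), 38, 254), (np.float64(40.7), 39, 253)]
```

The gap measures about 39 mm, with the glass front at x = +9.3 and the face at −30. Two plates should press the springs in about 4.7 mm at full travel. Next I carry the middle plate over.

```bash
python3 plan.py 0.5775 0.1298 0.17 -3.8
```

```text
n 5 travel [[0.568, -0.003, 0.063], [0.567, -0.02, 0.063], [0.567, -0.038, 0.064], [0.565, -0.055, 0.063], [0.563, -0.072, 0.063]] twist [0.0097, 0.0097, 0.0097, 0.0097, 0.0097]
```

step_arm([
  [0.368,-0.003,0.04],
  [0.568,-0.003,0.063],
  [0.567,-0.02,0.063],
  [0.567,-0.038,0.064],
  [0.465,-0.055,0.063],
  [0.295,-0.069,0.023],
  [0,0,0],
  [0,0,0],
  [0,0,0],
], fingers=[1,1,1,1,1,1,1,1,1], twist=[0,0.0097,0.0097,0.0097,0.0097,0.0097,0,0,0])

```text
time_s: 7.58
position: [0.5732, 0.1287, 0.1681]
tool_rot: [[0.067, 0.998, -0.0], [0.998, -0.067, -0.0], [-0.0, -0.0, -1.0]]
ft_force: [0.8, -0.2, -0.5]
grip_width: 0.0094
gripper_force: 32.4
```

```bash
python3 w.py w3; python3 plan.py 0.5775 0.1298 0.063 -3.8 .2
```

```text
7.575 [0.5732 0.1287 0.1681] [[0.067, 0.998, -0.0], [0.998, -0.067, -0.0], [-0.0, -0.0, -1.0]]
n 1 travel [[0.014, 0.043, 1.052]] twist [-0.0003]
```

View pics/w3.png

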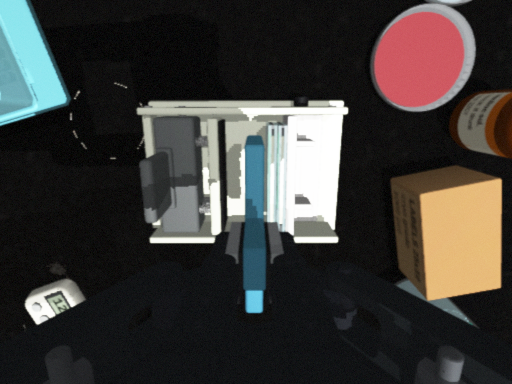

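The held plate (col 255, rows 140–300) is parallel to the chamber. The glass is at cols 266–287. I'll check its offset from the glass in this same image.

```bash
cat > chk.py <<'E'
from h import *
import sys
D=np.load(sys.argv[1]+".npz"); d=D["d"]; c={"cx":float(D["cx"]),"cy":float(D["cy"]),"world_from_camera":D["M"]}
v,u=np.mgrid[:384,:512].astype(float); P=unproj("",u,v,d,(c,float(D["f"])))
th=np.radians(-3.8); Q=P[...,:2]-[.5762,.1309]; X=(Q[...,0]*np.cos(th)+Q[...,1]*np.sin(th))*1e3; Y=(-Q[...,0]*np.sin(th)+Q[...,1]*np.cos(th))*1e3; Z=P[...,2]*1e3
for r in map(int,sys.argv[4:]):
    print(r,"Y",Y[r,255].round(),[(k,round(X[r,k],1),round(Z[r,k])) for k in range(int(sys.argv[2]),int(sys.argv[3])) if d[r,k]>0])
E
python3 chk.py w3 205 292 130 142 155 180 | sed 's/np.float64//g'
```

```text
130 Y 40.0 [(205, (-51.3), 9), (206, (-50.3), 8), (207, (-49.4), 8), (208, (-41.7), 52), (209, (-40.7), 54), (210, (-40.0), 53), (211, (-39.0), 53), (212, (-38.3), 53), (213, (-37.4), 53), (214, (-36.5), 53), (215, (-35.6), 54), (216, (-34.9), 53), (217, (-34.1), 52), (218, (-33.7), 49), (219, (-32.7), 49), (220, (-31.6), 52), (221, (-30.9), 51), (222, (-30.6), 45), (223, (-30.6), 37), (224, (-30.4), 29), (225, (-30.5), 18), (226, (-30.4), 9), (227, (-29.3), 10), (228, (-28.4), 10), (229, (-27.4), 9), (230, (-26.5), 9), (231, (-25.5), 9), (232, (-24.5), 9), (233, (-23.5), 9), (234, (-22.5), 9), (235, (-21.6), 7), (236, (-20.5), 9), (237, (-19.5), 9), (238, (-18.5), 9), (239, (-17.5), 9), (240, (-16.5), 10), (241, (-15.6), 9), (242, (-14.6), 8), (243, (-13.5), 10), (244, (-12.6), 8), (245, (-11.6), 8), (246, (-10.6), 8), (247, (-9.6), 8), (248, (-8.6), 10), (249, (-7.6), 9), (250, (-6.6), 9), (251, (-5.7), 9), (252, (-4.7), 9), (253, (-3.7), 9), (254, (-2.7), 9), (255, (-1.7), 10), (256, (-0.7), 9), (257, (0.3), 8), (258, (1.3), 9), (259, (2.3), 9), (260, (3.2), 10), (261, (4.3), 9), 
[... 4900 characters left out ...]
4, (-2.7), 165), (255, (-2.2), 165), (256, (-1.7), 166), (257, (-1.2), 165), (258, (-0.7), 165), (259, (-0.2), 166), (260, (0.3), 163), (261, (0.8), 165), (262, (1.3), 166), (264, (2.3), 164), (265, (8.7), 8), (266, (9.1), 24), (267, (9.1), 46), (268, (9.3), 60), (269, (10.2), 59), (270, (11.1), 59), (271, (12.0), 58), (272, (12.8), 60), (273, (13.7), 59), (274, (14.5), 59), (275, (15.5), 59), (276, (16.3), 59), (277, (17.2), 58), (278, (18.1), 58), (279, (18.8), 59), (280, (19.8), 59), (281, (20.6), 59), (282, (21.4), 60), (283, (22.3), 59), (284, (23.3), 58), (285, (24.0), 60), (286, (24.8), 60), (287, (26.3), 55), (288, (27.1), 56), (289, (27.9), 56), (290, (29.1), 53), (291, (29.7), 55)]
```

step_arm([
  [0.014,0.04,0],
  [0,0,0.2],
  [0,0,0.3],
  [0,0,0.25],
  [0,0,0.15],
  [0,0,0.1],
  [0,0,0.04],
  [0,0,0],
  [0,0,0],
], fingers=[1,1,1,1,1,1,1,1,1], twist=[0,0,0,0,0,0,0,0,0])

```text
time_s: 8.75
position: [0.5773, 0.1309, 0.065]
tool_rot: [[0.066, 0.998, 0.001], [0.998, -0.066, 0.0], [0.0, 0.001, -1.0]]
ft_force: [-0.5, 0.5, -1.2]
grip_width: 0.0094
gripper_force: 32.5
```

step_arm([
  [0,0,0.025],
  [0,0,0],
  [0,0,0],
  [0,0,0],
  [0,0,0],
  [0,0,0],
  [0,0,0],
], fingers=[1,1,0.2,0.2,0.2,0.2,0.2], twist=[0,0,0,0,0,0,0])

```text
time_s: 9.62
position: [0.577, 0.1309, 0.0618]
tool_rot: [[0.066, 0.998, -0.0], [0.998, -0.066, -0.0], [-0.0, -0.0, -1.0]]
ft_force: [0.0, -0.3, -1.0]
grip_width: 0.0341
gripper_force: 0.0
```

step_arm([
  [0,0,-0.1],
  [0,0,-0.3],
  [0,0,-0.5],
  [0,0,-0.6],
  [0,0,0],
  [0,0,0],
], fingers=[0.2,0.2,0.2,-1,-1,-1], twist=[0,0,0,0,0,0])

```text
time_s: 10.38
position: [0.5767, 0.1309, 0.2117]
tool_rot: [[0.066, 0.998, -0.0], [0.998, -0.066, -0.0], [-0.0, -0.0, -1.0]]
ft_force: [0.3, 0.4, -0.3]
grip_width: 0.085
gripper_force: 0.0
```

```bash
python3 w.py w4; python3 plan.py 0.5573 -0.1250 0.14 4.8; python3 chk.py w4 215 275 130 180|sed 's/np.float64//g'
```

```text
10.375 [0.5767 0.1309 0.2117] [[0.066, 0.998, -0.0], [0.998, -0.066, -0.0], [-0.0, -0.0, -1.0]]
n 5 travel [[-0.513, -0.005, 0.142], [-0.513, -0.02, 0.142], [-0.512, -0.035, 0.142], [-0.511, -0.05, 0.142], [-0.508, -0.066, 0.141]] twist [-0.0095, -0.0095, -0.0095, -0.0095, -0.0095]
130 Y 43.0 [(215, (-37.9), 53), (216, (-37.1), 52), (217, (-36.1), 52), (218, (-34.8), 54), (219, (-34.1), 52), (220, (-33.4), 50), (221, (-32.1), 52), (222, (-31.4), 50), (223, (-30.4), 50), (224, (-30.4), 40), (225, (-30.4), 28), (226, (-30.4), 17), (227, (-30.0), 9), (228, (-29.1), 6), (229, (-27.7), 9), (230, (-26.6), 9), (231, (-25.4), 9), (232, (-24.3), 9), (233, (-23.2), 9), (234, (-22.1), 9), (235, (-20.8), 11), (236, (-19.8), 8), (237, (-18.6), 9), (238, (-17.5), 9), (239, (-16.4), 9), (240, (-15.3), 8), (241, (-14.1), 10), (242, (-12.9), 10), (243, (-11.8), 10), (244, (-10.7), 8), (245, (-9.6), 7), (246, (-8.5), 8), (247, (-7.3), 9), (248, (-6.2), 9), (249, (-5.0), 9), (250, (-3.3), 58), (251, (-2.3), 60), (252, (-1.3), 60), (253, (-0.4), 58), (254, (0.6), 59), (255, (1.6), 59), (256, (2.6), 58),
[... 786 characters left out ...]
19.4), 10), (238, (-18.3), 9), (239, (-17.1), 9), (240, (-16.0), 7), (241, (-14.7), 9), (242, (-13.5), 9), (243, (-12.4), 9), (244, (-11.2), 8), (245, (-10.0), 8), (246, (-8.8), 9), (247, (-7.6), 9), (248, (-6.4), 9), (249, (-5.3), 9), (250, (-2.9), 94), (251, (-2.0), 95), (252, (-1.2), 94), (253, (-0.3), 95), (254, (0.6), 94), (255, (1.5), 93), (256, (2.4), 94), (257, (3.3), 94), (258, (4.2), 94), (259, (5.1), 95), (260, (6.0), 95), (261, (7.0), 90), (262, (9.2), 44), (263, (9.7), 60), (264, (10.8), 59), (265, (11.8), 58), (266, (12.8), 59), (267, (13.9), 58), (268, (14.8), 59), (269, (15.8), 59), (270, (16.9), 59), (271, (17.9), 59), (272, (18.9), 59), (273, (19.8), 60), (274, (21.0), 58)]
```

View pics/w4.png

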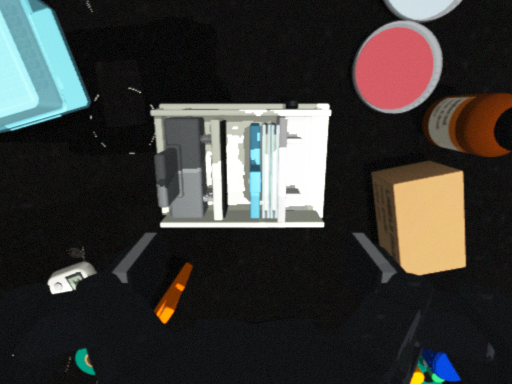

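The first plate stands upright against the glass side (cols 250–261). Now the left plate.

step_arm([
  [-0.513,-0.005,0.142],
  [-0.513,-0.02,0.142],
  [-0.512,-0.035,0.142],
  [-0.511,-0.05,0.142],
  [-0.5,-0.066,0.141],
  [0,0,0],
  [0,0,0],
], fingers=[-1,-1,-1,-1,-1,-1,-1], twist=[-0.0095,-0.0095,-0.0095,-0.0095,-0.0095,0,0])

```text
time_s: 11.3
position: [0.5575, -0.1237, 0.1402]
tool_rot: [[-0.083, 0.997, -0.002], [0.997, 0.083, 0.001], [0.001, -0.001, -1.0]]
ft_force: [-0.5, 0.4, -0.0]
grip_width: 0.0852
gripper_force: 0.0
```

```bash
python3 plan.py 0.5575 -0.1240 0.06 4.8 .5
```

```text
n 1 travel [[-0.003, -0.0, 0.802]] twist [-0.0003]
```

step_arm([
  [0,0,0.3],
  [0,0,0.3],
  [0,0,0.2],
  [0,0,0],
  [0,0,0],
  [0,0,0],
  [0,0,0],
  [0,0,0],
  [0,0,0],
  [0,0,0],
], fingers=[-1,-1,-1,-1,-0.5,1,1,1,1,1], twist=[0,0,0,0,0,0,0,0,0,0])

```text
time_s: 12.55
position: [0.5579, -0.1242, 0.0612]
tool_rot: [[-0.083, 0.997, 0.0], [0.997, 0.083, -0.0], [-0.0, 0.0, -1.0]]
ft_force: [-0.4, 0.3, 2.6]
grip_width: 0.0094
gripper_force: 36.9
```

step_arm([
  [0,0,0],
  [0,0,0],
  [0,0,-0.1],
  [0,0,-0.2],
  [0,0,-0.3],
  [0,0,-0.3],
  [0,0,-0.3],
  [0,0,-0.2],
  [0,0,0],
], fingers=[1,1,1,1,1,1,1,1,1], twist=[0,0,0,0,0,0,0,0,0])

```text
time_s: 13.68
position: [0.5582, -0.1243, 0.2023]
tool_rot: [[-0.083, 0.997, 0.003], [0.997, 0.083, -0.001], [-0.001, 0.003, -1.0]]
ft_force: [-0.1, -0.6, -1.9]
grip_width: 0.0096
gripper_force: 36.4
```

```bash
python3 plan.py 0.5668 0.1636 0.17 -3.8
```

```text
n 5 travel [[0.572, 0.065, 0.065], [0.574, 0.048, 0.064], [0.576, 0.031, 0.065], [0.576, 0.014, 0.065], [0.576, -0.004, 0.064]] twist [0.0095, 0.0095, 0.0095, 0.0095, 0.0095]
```

step_arm([
  [0.372,0.04,0.04],
  [0.572,0.065,0.064],
  [0.574,0.048,0.065],
  [0.576,0.031,0.065],
  [0.476,0.014,0.065],
  [0.304,-0.006,0.024],
  [0,0,0],
  [0,0,0],
  [0,0,0],
], fingers=[1,1,1,1,1,1,1,1,1], twist=[0,0.0095,0.0095,0.0095,0.0095,0.0095,0,0,0])

```text
time_s: 14.8
position: [0.5661, 0.1629, 0.1685]
tool_rot: [[0.067, 0.998, -0.0], [0.998, -0.067, -0.0], [-0.0, -0.0, -1.0]]
ft_force: [-0.1, -0.6, -0.1]
grip_width: 0.0092
gripper_force: 36.4
```

```bash
python3 w.py w5; python3 plan.py 0.5668 0.1636 0.062 -3.8 .2; python3 chk.py w5 215 275 160 190 220 |sed 's/np.float64//g'
```

```text
14.8 [0.5661 0.1629 0.1685] [[0.067, 0.998, -0.0], [0.998, -0.067, -0.0], [-0.0, -0.0, -1.0]]
n 1 travel [[0.007, 0.006, 1.065]] twist [-0.0002]
160 Y 44.0 [(215, (-51.7), 9), (216, (-50.8), 8), (217, (-49.7), 9), (218, (-48.8), 8), (219, (-47.5), 10), (220, (-41.7), 52), (221, (-40.6), 54), (222, (-39.9), 53), (223, (-38.9), 54), (224, (-38.1), 53), (225, (-37.3), 52), (226, (-36.4), 53), (227, (-35.5), 53), (228, (-34.7), 53), (229, (-33.9), 51), (230, (-33.1), 50), (231, (-32.2), 50), (232, (-31.4), 50), (233, (-30.6), 49), (234, (-30.5), 37), (235, (-30.4), 24), (236, (-30.3), 9), (237, (-29.3), 10), (238, (-28.3), 8), (239, (-27.3), 8), (240, (-26.2), 9), (241, (-25.3), 7), (242, (-24.2), 9), (243, (-23.2), 10), (244, (-22.2), 9), (245, (-21.1), 10), (246, (-20.2), 8), (247, (-19.1), 8), (248, (-18.1), 9), (249, (-17.1), 9), (250, (-16.1), 10), (251, (-15.0), 10), (252, (-14.0), 10), (253, (-13.0), 8), (254, (-12.0), 9), (255, (-11.0), 9), (256, (-10.0), 9), (257, (-9.0), 10), (258, (-7.9), 9), (259, (-6.9), 9), (260, (-5.9), 8), (261, (-4.9), 9), (262, (-3.8), 8), (263, (-3.3),
[... 1895 characters left out ...]
, 9), (240, (-27.1), 9), (241, (-26.0), 9), (242, (-24.9), 10), (243, (-23.9), 9), (244, (-22.8), 10), (245, (-16.8), 164), (246, (-16.2), 166), (247, (-15.6), 167), (248, (-15.1), 169), (249, (-14.6), 167), (250, (-14.1), 169), (251, (-13.6), 168), (252, (-13.1), 168), (253, (-12.6), 169), (254, (-12.0), 168), (255, (-11.5), 168), (256, (-11.0), 168), (257, (-10.5), 167), (258, (-10.0), 168), (259, (-9.5), 168), (260, (-9.0), 167), (261, (-8.5), 168), (262, (-7.9), 167), (263, (-7.4), 166), (264, (-3.3), 67), (265, (-3.2), 86), (266, (-2.5), 88), (267, (-1.8), 89), (268, (-0.9), 89), (269, (-0.1), 87), (270, (0.7), 88), (271, (1.4), 88), (272, (2.1), 90), (273, (2.9), 90), (274, (3.7), 90)]
```

View pics/w5.png

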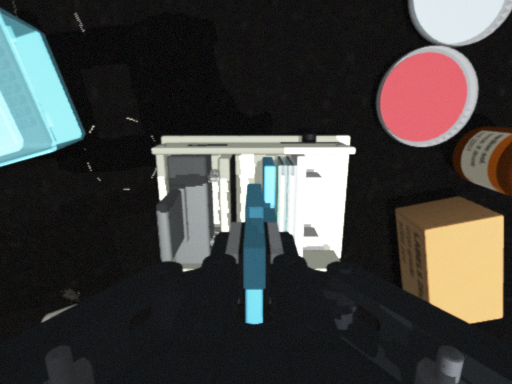

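step_arm([
  [0.007,0.005,0],
  [0,0,0.2],
  [0,0,0.3],
  [0,0,0.25],
  [0,0,0.12],
  [0,0,0.07],
  [0,0,0.05],
  [0,0,0.04],
  [0,0,0],
], fingers=[1,1,1,1,1,1,1,1,1], twist=[0,0,0,0,0,0,0,0,0])

```text
time_s: 15.98
position: [0.5666, 0.1647, 0.0657]
tool_rot: [[0.066, 0.998, 0.0], [0.998, -0.066, 0.0], [0.0, 0.0, -1.0]]
ft_force: [-0.2, 0.2, -0.9]
grip_width: 0.0094
gripper_force: 36.4
```

step_arm([
  [0,0,0.02],
  [0,0,0.01],
  [0,0,0],
  [0,0,0],
  [0,0,0],
  [0,0,0],
  [0,0,0],
  [0,0,0],
  [0,0,-0.1],
], fingers=[1,1,1,0.2,0.2,0.2,0.2,0.2,0.2], twist=[0,0,0,0,0,0,0,0,0])

```text
time_s: 17.1
position: [0.5662, 0.1647, 0.0724]
tool_rot: [[0.066, 0.998, -0.002], [0.998, -0.066, -0.0], [-0.0, -0.002, -1.0]]
ft_force: [-0.6, 0.8, -0.0]
grip_width: 0.0345
gripper_force: 0.0
```

step_arm([
  [0,0,-0.3],
  [0,0,-0.5],
  [-0.3,0,-0.5],
  [0,0,0],
  [0,0,0],
  [0,0,0],
], fingers=[0.2,0.2,-1,-1,-1,-1], twist=[0,0,0,0,0,0])

```text
time_s: 17.85
position: [0.5641, 0.1351, 0.2015]
tool_rot: [[0.065, 0.998, -0.002], [0.998, -0.065, 0.0], [-0.0, -0.002, -1.0]]
ft_force: [-0.3, -0.1, -0.2]
grip_width: 0.0852
gripper_force: 0.0
```

```bash
python3 w.py w6 handle; python3 chk.py w6 180 275 140 170 200|sed 's/np.float64//g'
```

```text
17.85 [0.5641 0.1351 0.2015] [[0.065, 0.998, -0.002], [0.998, -0.065, 0.0], [-0.0, -0.002, -1.0]]
handle 0.75 [171.2 187.9] [0.4925 0.1369 0.094 ]
handle 0.52 [466.7 122.6] [0.7409 0.1761 0.094 ]
140 Y 42.0 [(180, (-85.6), 46), (181, (-84.3), 47), (182, (-83.5), 47), (183, (-82.4), 47), (184, (-81.3), 47), (185, (-80.2), 48), (186, (-79.4), 47), (187, (-78.7), 46), (188, (-77.5), 47), (189, (-76.7), 46), (190, (-75.6), 47), (191, (-74.4), 48), (192, (-73.7), 46), (193, (-72.6), 47), (194, (-71.5), 48), (195, (-70.5), 47), (196, (-69.7), 46), (197, (-68.5), 48), (198, (-67.8), 46), (199, (-66.9), 46), (200, (-65.8), 46), (201, (-64.7), 47), (202, (-63.8), 47), (203, (-62.8), 47), (204, (-61.6), 48), (205, (-60.9), 46), (206, (-59.6), 48), (207, (-58.6), 49), (208, (-57.8), 47), (209, (-56.8), 47), (210, (-56.0), 46), (211, (-55.0), 46), (212, (-54.5), 43), (213, (-53.9), 39), (214, (-54.4), 28), (215, (-51.8), 40), (216, (-54.7), 10), (217, (-49.7), 41), (218, (-52.5), 10), (219, (-47.9), 39), (220, (-50.3), 9), (221, (-45.8), 40), (222, (-48.2), 9), (223, (-43.7), 41), (224, (-41.5),
[... 3996 characters left out ...]
, (-30.3), 44), (238, (-30.2), 27), (239, (-30.1), 9), (240, (-28.9), 8), (241, (-27.8), 8), (242, (-26.5), 10), (243, (-25.4), 9), (244, (-24.2), 10), (245, (-23.1), 8), (246, (-21.9), 9), (247, (-20.7), 9), (248, (-19.6), 9), (249, (-18.4), 10), (250, (-17.2), 9), (251, (-15.4), 59), (252, (-14.5), 58), (253, (-13.4), 59), (254, (-12.5), 59), (255, (-11.5), 58), (256, (-10.5), 59), (257, (-9.5), 59), (258, (-8.5), 60), (259, (-7.5), 59), (260, (-6.4), 58), (261, (-4.3), 9), (262, (-3.2), 9), (263, (-3.2), 51), (264, (-2.5), 59), (265, (-1.5), 59), (266, (-0.5), 60), (267, (0.5), 60), (268, (1.5), 59), (269, (2.5), 59), (270, (3.4), 60), (271, (4.4), 60), (272, (5.4), 60), (273, (6.5), 58)]
```

View pics/w6.png

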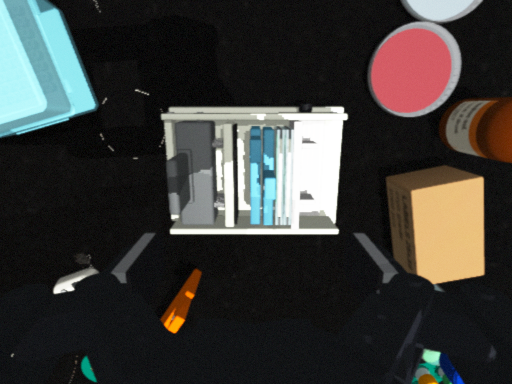

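Both plates stand upright in the chamber (cols 250–261 and 263–273). The handle is at (178,175), and I'll grip it now.

```bash
python3 plan.py 0.4944 0.1363 0.15 -3.8
```

```text
n 2 travel [[-0.017, -0.349, 0.258], [-0.017, -0.349, 0.258]] twist [0.0002, 0.0002]
```

step_arm([
  [-0.017,-0.349,0.158],
  [-0.017,-0.349,0.158],
  [0,0,0.2],
  [0,0,0],
  [0,0,0.3],
  [0,0,0.3],
  [0,0,0.2],
  [0,0,0.1],
  [0,0,0],
  [0,0,0],
], fingers=[0,0,0,0,0,0,0,0,0,0], twist=[0,0,0,0,0,0,0,0,0,0])

```text
time_s: 19.2
position: [0.4953, 0.136, 0.0619]
tool_rot: [[0.066, 0.998, 0.002], [0.998, -0.066, 0.0], [0.0, 0.002, -1.0]]
ft_force: [-0.2, -0.2, 0.3]
grip_width: 0.0427
gripper_force: 0.0
```

step_arm([
  [0,0,0],
  [0,0,0],
  [0,0,0],
  [0,0,0],
  [0,0,0],
  [0,0,0],
], fingers=[1,1,1,1,1,1], twist=[0,0,0,0,0,0], force=40)

```text
time_s: 19.95
position: [0.4947, 0.136, 0.0616]
tool_rot: [[0.066, 0.998, 0.0], [0.998, -0.066, 0.0], [0.0, 0.0, -1.0]]
ft_force: [-1.6, -0.4, 5.7]
grip_width: 0.0094
gripper_force: 40.1
```

step_arm([
  [0,0.02,0],
  [0,0.02,0],
  [0,0.02,0],
  [0,0.02,0],
  [0,0.02,0],
  [0,0.015,0],
  [0,0.015,0],
  [0,0.015,0],
  [0,0.015,0],
  [0,0,0],
], fingers=[1,1,1,1,1,1,1,1,1,1], twist=[0,0,0,0,0,0,0,0,0,0])

```text
time_s: 21.2
position: [0.5104, 0.135, 0.0615]
tool_rot: [[0.066, 0.998, -0.0], [0.998, -0.066, 0.0], [0.0, -0.0, -1.0]]
ft_force: [-3.2, 0.1, 6.3]
grip_width: 0.0093
gripper_force: 40.4
```

step_arm([
  [0,0.01,0],
  [0,0.01,0],
  [0,0.01,0],
  [0,0,0],
  [0,0,0],
], fingers=[1,1,1,1,1], twist=[0,0,0,0,0])

```text
time_s: 21.82
position: [0.513, 0.1348, 0.0615]
tool_rot: [[0.066, 0.998, -0.001], [0.998, -0.066, 0.0], [-0.0, -0.001, -1.0]]
ft_force: [-5.9, 0.3, 8.5]
grip_width: 0.0095
gripper_force: 40.5
```

step_arm([
  [0,0.01,0],
  [0,0.01,0],
  [0,0,0],
  [0,0,0],
], fingers=[1,1,1,1], twist=[0,0,0,0])

```text
time_s: 22.32
position: [0.5146, 0.1347, 0.0615]
tool_rot: [[0.065, 0.998, -0.002], [0.998, -0.065, -0.0], [-0.0, -0.002, -1.0]]
ft_force: [-7.4, 0.1, 8.3]
grip_width: 0.0096
gripper_force: 40.8
```

step_arm([
  [0,0.01,0],
  [0,0.01,0],
  [0,0,0],
  [0,0,0],
], fingers=[1,1,1,1], twist=[0,0,0,0])

```text
time_s: 22.82
position: [0.516, 0.1346, 0.0615]
tool_rot: [[0.065, 0.998, -0.003], [0.998, -0.065, -0.0], [-0.0, -0.003, -1.0]]
ft_force: [-9.0, -0.0, 11.3]
grip_width: 0.0096
gripper_force: 41.0
```

step_arm([
  [0,0.01,0],
  [0,0.01,0],
  [0,0,0],
  [0,0,0],
], fingers=[1,1,1,1], twist=[0,0,0,0])

```text
time_s: 23.32
position: [0.5173, 0.1345, 0.0615]
tool_rot: [[0.065, 0.998, -0.005], [0.998, -0.065, -0.0], [-0.0, -0.005, -1.0]]
ft_force: [-11.7, -0.1, 12.5]
grip_width: 0.0095
gripper_force: 41.2
```

```bash
python3 w.py w7; python3 chk.py w7 225 330 110 125 |sed 's/np.float64//g'
```

```text
23.325 [0.5173 0.1345 0.0615] [[0.065, 0.998, -0.005], [0.998, -0.065, -0.0], [-0.0, -0.005, -1.0]]
110 Y 63.0 [(225, (-77.5), 9), (226, (-76.8), 9), (227, (-76.2), 8), (228, (-75.5), 9), (229, (-74.9), 9), (230, (-74.3), 9), (231, (-73.7), 9), (232, (-73.0), 9), (233, (-72.4), 9), (234, (-71.8), 9), (235, (-71.2), 9), (236, (-70.5), 9), (237, (-69.8), 9), (238, (-69.2), 9), (239, (-68.6), 9), (240, (-67.9), 10), (241, (-67.4), 8), (242, (-66.8), 8), (243, (-66.1), 8), (244, (-65.4), 10), (245, (-64.8), 10), (246, (-64.2), 10), (247, (-63.6), 9), (248, (-62.9), 10), (249, (-62.3), 9), (250, (-61.7), 10), (251, (-61.0), 9), (252, (-60.4), 10), (253, (-59.8), 9), (254, (-59.1), 9), (255, (-58.5), 9), (256, (-57.9), 11), (257, (-57.2), 7), (258, (-56.6), 10), (259, (-56.0), 9), (260, (-55.4), 9), (261, (-54.7), 9), (262, (-54.1), 9), (263, (-53.5), 9), (264, (-52.8), 8), (265, (-52.2), 9), (266, (-51.6), 9), (267, (-50.9), 9), (268, (-50.3), 9), (269, (-49.7), 9), (270, (-49.1), 10), (271, (-48.4), 9), (272, (-47.8), 9), (273, (-47.2), 9), (274, (-46.5), 9), (275, (-45.9), 9), (276, (-4
[... 2390 characters left out ...]
), 19), (294, (-34.9), 19), (295, (-34.1), 18), (296, (-33.6), 19), (297, (-31.7), 9), (298, (-31.0), 9), (299, (-30.3), 8), (300, (-29.8), 9), (301, (-29.1), 9), (302, (-28.5), 9), (303, (-27.9), 9), (304, (-27.4), 10), (305, (-26.6), 9), (306, (-26.0), 9), (307, (-25.3), 9), (308, (-24.7), 9), (309, (-23.8), 8), (310, (-23.5), 9), (311, (-22.7), 9), (312, (-22.0), 8), (313, (-21.3), 8), (314, (-20.8), 9), (315, (-20.3), 10), (316, (-19.7), 10), (317, (-18.7), 8), (318, (-18.4), 9), (319, (-17.4), 8), (320, (-16.8), 8), (321, (-16.5), 10), (322, (-15.8), 9), (323, (-15.0), 9), (324, (-14.3), 8), (325, (-13.9), 9), (326, (-13.4), 10), (327, (-12.7), 10), (328, (-12.0), 9), (329, (-11.1), 8)]
```

View pics/w7.png

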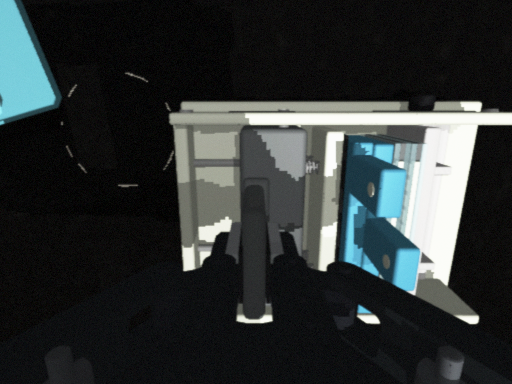

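```bash
python3 chk.py w7 240 450 150|sed 's/np.float64//g'|tr ')' '\n'| awk 'NR%2==0 || NR>160' | tr '\n' ' '|cut -c1-4500
python3 - <<'E'
from rig import monitor; s=monitor.observe(); print(s["time_s"],s["ft_force"],s["wrist_torque"])
E
```

```text
, 45 , 47 , 47 , 47 , 46 , 48 , 47 , 47 , 48 , 46 , 47 , 47 , 47 , 48 , 46 , 47 , 47 , 46 , 48 , 48 , 47 , 46 , 45 , 47 , 47 , 48 , 48 , 46 , 47 , 46 , 47 , 47 , 47 , 48 , 46 , 47 , 48 , 48 , 47 , 48 , 48 , 47 , 46 , 48 , 48 , 47 , 47 , 47 , 48 , 47 , 47 , 47 , 47 , 46 , 48 , 47 , 47 , 47 , 47 , 47 , 47 , 47 , 47 , 47 , 47 , 45 , 45 , 10 , 9 , 9 , 9 , 13 , 16 , 18 , 23 , 26 , 29 , 32 , 34 , 37 , (320, (-22.7 , 40 , (321, (-22.7 , 42 , (322, (-22.8 , 45 , (323, (-22.7 , 47 , (324, (-22.6 , 49 , (325, (-22.7 , 52 , (326, (-22.5 , 53 , (327, (-22.0 , 53 , (328, (-21.7 , 54 , (329, (-21.0 , 53 , (330, (-20.4 , 52 , (331, (-19.8 , 52 , (332, (-19.5 , 53 , (333, (-18.9 , 53 , (334, (-18.5 , 53 , (335, (-18.2 , 54 , (336, (-17.4 , 53 , (337, (-16.8 , 53 , (338, (-16.6 , 53 , (339, (-15.7 , 52 , (340, (-15.3 , 52 , (341, (-15.0 , 53 , (342, (-14.5 , 53 , (343, (-13.1 , 50 , (344, (-12.6 , 50 , (345, (-12.6 , 52 , (346, (-11.8 , 51 , (347, (-11.5 , 52 , (348, (-10.7 , 51 , (349, (-11.0 , 53 , (350, (-10.4 , 53 , (351, (-10.4 , 55 , (352, (-10.7 , 57 , (353, (-10.7 , 59 , (354, (-10.4 , 59 , (
[... 1146 characters left out ...]
9 , 58 , (418, (20.9 , 59 , (419, (20.7 , 60 , (420, (21.3 , 60 , (421, (21.9 , 59 , (422, (22.2 , 60 , (423, (23.3 , 59 , (424, (23.0 , 60 , (425, (24.1 , 59 , (426, (25.6 , 57 , (427, (25.2 , 59 , (428, (28.0 , 55 , (429, (28.8 , 54 , (430, (29.0 , 55 , (431, (29.8 , 54 , (432, (30.0 , 55 , (433, (29.9 , 56 , (434, (30.7 , 55 , (435, (30.8 , 56 , (436, (32.3 , 54 , (437, (32.1 , 55 , (438, (32.8 , 55 , (439, (58.5 , 14 , (440, (59.0 , 14 , (441, (60.1 , 13 , (442, (60.5 , 14 , (443, (60.8 , 14 , (444, (61.5 , 14 , (445, (62.2 , 14 , (446, (62.7 , 14 , (447, (67.0 , 8 , (448, (67.0 , 9 , (449, (67.9 , 9 ] 
23.375 [-13.48150635  -0.07152491  12.60626541] [-0.00917234  1.6286785   0.03183117]
```

step_arm([
  [0,0,0],
  [0,0,0],
  [0,0,0],
  [0,0,0],
], fingers=[1,1,1,1], twist=[0,0,0,0])

```text
time_s: 23.88
position: [0.5173, 0.1345, 0.0615]
tool_rot: [[0.065, 0.998, -0.005], [0.998, -0.065, -0.0], [-0.0, -0.005, -1.0]]
ft_force: [-12.3, 0.3, 13.6]
grip_width: 0.0091
gripper_force: 41.2
```

Steady at about 12 N in total. The return spring takes about 4.3 N of that and the face about 8 N, so the springs are in about 4 mm.

```bash
python3 -c "
from rig import close_job
print(close_job())"
```

```text
the job is handed in; nothing more can be done
None
```

I stood the middle and left filler plates in the chamber, left the right one in its rack, and handed the job in with the handle held forward and the springs pressed in about 4 mm of 10 (estimated from travel and wrist force); the hand-in returned no verdict.

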